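# Set and lock the jar-capping head

## Task

Turn the ribbed torque sleeve on top of the jar-capping head to position 4 and let it click in. Then turn the winged lock collar below it clockwise, over its snap and all the way home to the locked mark, and let go; leave the sleeve at 4 and the three jars around the stand upright where they are.

Things in the scene. Friction and masses are not known exactly. Their poses are not given: they have to be found in the camera images.
- capper: Bench stand of the jar-capping head, fixed to the bench: dark steel plate 200 x 200 x 14 mm (its centre 10 mm to +x of the origin) with a grey block. Origin on the bench top under the block; z up, +x away from the operator. The head stands on it leaning 0.35 rad (20 deg) towards the operator (to the stand's own -x).
- head_axis (a point): Centre of the underside of the head's round aluminium flange (210 mm across, 12 mm thick), 62 mm above the bench; fixed to the stand. Its z axis is the common, leaning turning axis of sleeve and collar; lengths 'up the axis' are from here. Nothing of the head is higher than 114 mm up the axis.
- scale_centre (a point): Centre of the top face of the fixed hub (100 mm across), 58 mm up the axis. Around it on this face stand 6 scale marks, 0.45 rad apart, numbered 1 to 6 clockwise seen from above; mark n is a short black line with n small dots. They lie on the operator's side: 1 at the right end, 6 at the left end seen by the operator.
- sleeve_grip (a point): Point on the axis inside the torque sleeve, 96 mm up the axis: the height to grip at. The sleeve is a black ribbed upright cylinder 60 mm in diameter, from 64 to 112 mm up the axis. A steel pointer at its foot and a steel line on its top show its setting. The point turns with the sleeve.
- torque_sleeve (a joint): Angle of the torque sleeve, rad, growing clockwise seen from above (as the numbers do). Position n is at 0.45*(n-1): 1 at 0, 2 at 0.45, 3 at 0.90, 4 at 1.35, 5 at 1.80, 6 at 2.25. It clicks: a sprung ball (about 0.2 N m) holds each position; let go between two, it falls into the nearer one. Stops just beyond 1 and 6.
- lock_collar (a joint): Angle of the lock collar (steel ring 120 mm across, 16 to 34 mm up the axis), rad, growing clockwise seen from above. 0: open mark (stop); 3.40: locked mark (stop). Light friction; stays where left up to about 2.9; from there a sprung ball resists (0.4 N m, 6 N at a wing) up to 3.20: let go before that it springs back, past it it snaps home to 3.40 and is held.
- tab_a (a point): Grip centre of wing A of the lock collar, the wing with a pointer nose at its foot: the nose points to the locked mark on the flange (black bar with a square) when locked, to the open mark (thin bar) when open. The point is 74 mm from the axis, 75 mm up it, and moves with the collar.
- tab_b (a point): The same point of wing B, half a turn round from wing A, without a nose. Each wing is a flat steel plate standing parallel to the axis: 12 mm thick in the direction of turning, 22 mm radially (63 to 85 mm from the axis), 34 to 90 mm up the axis.
- jar_left: Loose jar, 64 mm diameter, 75 mm high, upright, beside the stand on its +y side; origin at the centre of its foot, z up. Not to be disturbed.
- jar_right: Like jar_left, on the stand's -y side.
- jar_back: Like jar_left, beyond the stand.

How it is judged:
On the way, in this order (a step that is already met when the one before it is completed fails the run):
1. the sleeve is at position 4 while the collar is not yet locked (value of joint torque_sleeve between 1.22 and 1.48 rad and value of joint lock_collar below 3 rad), for 0.2 s.
2. the collar is home at the locked mark (value of joint lock_collar above 3.3 rad), for 0.2 s.
At the end, for the whole second after the job is handed in: The torque sleeve rests at position 4 (1.35 rad, within 0.13) and the lock collar at its locked mark (beyond 3.30 of 3.40 rad), both at rest; the three jars upright and within 30 mm of where they stood (value of joint torque_sleeve between 1.22 and 1.48 rad and value of joint lock_collar above 3.3 rad and velocity of joint lock_collar between -0.1 and 0.1 rad/s and velocity of joint torque_sleeve between -0.1 and 0.1 rad/s); the robot touches nothing.
It fails at once if a jar is pushed more than 30 mm away (distance of any of jar_left, jar_right, jar_back from where it was at the start of the episode above 0.03 m).
It fails at once if a jar is tipped (angle between any of jar_left, jar_right, jar_back's own z axis and vertical above 0.4 rad).
It also fails if it takes over 67 s, if anything falls off the work surface, if the arm or the gripper's body presses on something with over 40 N, if the wrist force passes 120 N, or if a joint passes its speed limit or range.

## Robot

A 6-joint arm with a two-finger parallel gripper is mounted at the origin on the work surface. World frame = base frame: x ahead of the robot, y to its left, z up, the work surface at z = 0. Lengths are in m, angles in rad, forces in N, time in s.
With the tool pointing down it reaches from about 0.15 to 0.775 m from the base axis. Payload 6.1 kg.
Tool frame: the origin (TCP) lies at the very end of the fingers, on their centre line; the grasp point (between the pads) lies 19 mm behind it; z points along the fingers, y is the line along which they close (so a half turn about z gives the same grasp; the last joint's range is limited). The gripper opens to 85 mm and grips with 20 to 120 N. Pads are 22 mm wide; open, the fingers measure 114 mm over their backs; the gripper's body (76 mm by 85 mm) begins 54 mm behind the grasp point. The pads swing forward as they close: fully open they stand 13 mm farther back than shut.
Start: joints at [1.225, 0.126, -0.04, 1.405, 0, 1.571], TCP at [0.178, 0.494, 0.231] pointing down, gripper open.
Joint ranges: [-2.72, 2.72], [-0.95, 1.95], [-1.27, 1.35], [-1.78, 2.02], [-1.46, 1.47], [-3.14, 3.14]. Speed limits (rad/s): [2.39, 2.39, 3.01, 3.14, 3.14, 3.14].

## Interface

Orientations are given as a rotation vector (axis times angle).
In Python, from station import ctrl gives the robot as it stands.
- The arm moves only by the shell command python3 -m crank 'ROWS' [FORCE]. ROWS is JSON, a list of rows, each a list of 5 numbers: the finger opening in m, from 0 to 0.0854, then the shift along the tool's x, y, z in m, then the turn about the tool's z in rad. A call has 1 to 5 rows; each row is the pose to reach, as a shift and turn from the pose commanded when the call began, along the tool's axes at that moment; what a row does not reach only later rows make up. A row lasts 1/12 s, in which the tool goes at most 41.7 mm and 7.16 degrees, less where a joint would pass 70% of its speed; a pose out of reach is approached as far as the arm can. A call with a gripper value outside its range is refused whole. The fingers move at their own pace and stop on an object; FORCE is the grip in N (left out, the last holds). Time passes only in rows, so rows that repeat a pose let the fingers close. It gives the time, the measured TCP pose, the force, the opening and the grip force at its end, in the units of the state.
- ctrl.sense(): the state, without advancing time (a new reading comes with each control period).
- ctrl.capture(name): name is "scene" or "top"; returns a dict with "pixels" (480x640x3 uint8, red, green, blue), "fx", "fy", "cx", "cy" (pixels), "T" (4x4, takes a point from camera to world coordinates). Camera axes: x right, y up, looking along -z (the intrinsics and any distortion apply to the point x, -y, -z); pixel columns grow to the right and rows downward; lengths in m; the calibration is good to about 2 mm. A picture is of the moment at which its call begins. There is no depth.
- ctrl.finish_job(): hands the job in; it is judged then, once.
Trained networks look in the newest picture that a camera, given by its name, has taken for a name from the list of things; names that differ only in an ending like _2 or _b are one class to them, and where a whole thing is asked for, a point or a joint stands for the part that bears it (a point fixed in the world has none). Each returns a list of dicts, best first, with "confidence" (0 to 1); they miss things now and then, are a little off and sometimes report something else, mostly with a low value. They report only what shows in the picture. A call takes as long as a camera call.
- ctrl.cut_out(camera, label): "mask" (480x640 bool, what is visible of it) and "box" ([left, top, right, bottom] in pixels, round what is visible of it).
The state is a dict: "clock": time; "joint_positions": joint angles; "joint_velocities": joint speeds; "joint_efforts": joint torques, N m; "position": TCP position; "ee_rot": TCP orientation; "force": force on the tool from outside, world axes, zero at the start; "ft_torque": the same for the moment, N m; "width": finger opening in m; "grasp_force": force on a finger pad.
Only numpy, scipy, OpenCV 4.12 (cv2) and the standard library are available. Lean on these libraries where they do the work, as an engineer would, in place of code of your own. Each camera call takes 0.05 s, during which the arm holds its last target. There are 200 camera calls.

## Working session

There is one attempt and no reset: what is moved stays moved. The work goes in short steps, Python scripts to look and compute and a shell command to move; the robot and the scene stay as the last step left them, time stands still between calls to the robot, and variables do not carry over. Pictures are saved under pics/ and viewed, at most 10 in all, crops included, and the job is handed in when it is done.

```bash
mkdir -p pics; ls
cat > h.py <<'E'
import numpy as np, cv2
from scipy.spatial.transform import Rotation as R
from station import ctrl
def cap(n):
    c=ctrl.capture(n); c={**c}; c['T']=np.array(c['T']); return c
def proj(c,P):
    P=np.atleast_2d(P); T=c['T']; p=(P-T[:3,3])@T[:3,:3]
    return np.c_[c['cx']+c['fx']*p[:,0]/-p[:,2], c['cy']+c['fy']*-p[:,1]/-p[:,2]]
def ray(c,u,v):
    T=c['T']; d=np.array([(u-c['cx'])/c['fx'],-(v-c['cy'])/c['fy'],-1]); return T[:3,3],T[:3,:3]@d
def onz(c,u,v,z):
    o,d=ray(c,u,v); return o+d*(z-o[2])/d[2]
E
python3 - <<'E'
from h import *
for n in('scene','top'):
    c=cap(n); cv2.imwrite(f'pics/{n}0.png',c['pixels'][...,::-1]); print(n,c['fx'],c['fy'],c['cx'],c['cy'],c.keys(),np.round(c['T'],3).tolist())
    for l in('capper','torque_sleeve','lock_collar','tab_a','jar_left'):
        for k in ctrl.cut_out(n,l): print(l,round(k['confidence'],2),np.round(k['box']).tolist(),int(np.sum(k['mask'])))
print(ctrl.sense())
E
```

```text
pics
scene 503.0937753797221 503.0937753797221 319.4312109408918 237.76490537165338 dict_keys(['pixels', 'fx', 'fy', 'cx', 'cy', 'T']) [[0.82, -0.428, 0.38, 0.95], [0.572, 0.629, -0.527, -0.414], [-0.013, 0.649, 0.76, 0.74], [0.0, 0.0, 0.0, 1.0]]
capper 0.87 [215.0, 191.0, 372.0, 351.0] 13656
capper 0.3 [233.0, 192.0, 335.0, 289.0] 2435
torque_sleeve 0.77 [255.0, 202.0, 303.0, 246.0] 1445
torque_sleeve 0.55 [218.0, 193.0, 371.0, 353.0] 13801
lock_collar 0.84 [235.0, 193.0, 337.0, 289.0] 2170
tab_a 0.68 [232.0, 195.0, 333.0, 288.0] 2280
tab_a 0.66 [218.0, 194.0, 371.0, 354.0] 13850
jar_left 0.78 [332.0, 186.0, 364.0, 235.0] 1229
top 435.82050692337646 435.82050692337646 320.59021422122044 241.53013070415759 dict_keys(['pixels', 'fx', 'fy', 'cx', 'cy', 'T']) [[-0.003, 0.995, -0.096, 0.578], [-1.0, -0.005, -0.021, 0.042], [-0.021, 0.096, 0.995, 0.859], [0.0, 0.0, 0.0, 1.0]]
capper 0.8 [303.0, 207.0, 416.0, 323.0] 11389
capper 0.63 [432.0, 243.0, 474.0, 273.0] 1217
torque_sleeve 0.92 [344.0, 262.0, 387.0, 305.0] 1398
lock_collar 0.88 [309.0, 235.0, 412.0, 299.0] 1509
tab_a 0.83 [304.0, 238.0, 415.0, 302.0] 1688
jar_left 0.59 [244.0, 251.0, 284.0, 287.0] 1043
{'clock': 0.6, 'joint_positions': array([ 1.22498829e+00,  1.25766943e-01, -3.95984817e-02,  1.40539563e+00,
        1.57572102e-05,  1.57079715e+00]), 'joint_velocities': array([ 5.23531538e-04, -9.52216131e-04, -2.86999353e-05,  1.50138602e-03,
       -1.62817345e-03, -5.06443280e-04]), 'joint_efforts': array([ 7.09183059e-04, -4.35428810e+01,  3.52947485e+01,  9.24029955e-04,
       -1.53983760e-04, -4.66207084e-06]), 'position': array([0.17794253, 0.49390725, 0.23131258]), 'ee_rot': array([-5.40491154e-01, -3.09473978e+00, -5.88336324e-05]), 'force': array([-0.17794389, -1.59602504,  0.91481896]), 'ft_torque': array([-0.00302931,  0.01788705,  0.02074468]), 'grasp_force': 0.0, 'width': 0.08531800041960177}
```

View pics/scene0.png

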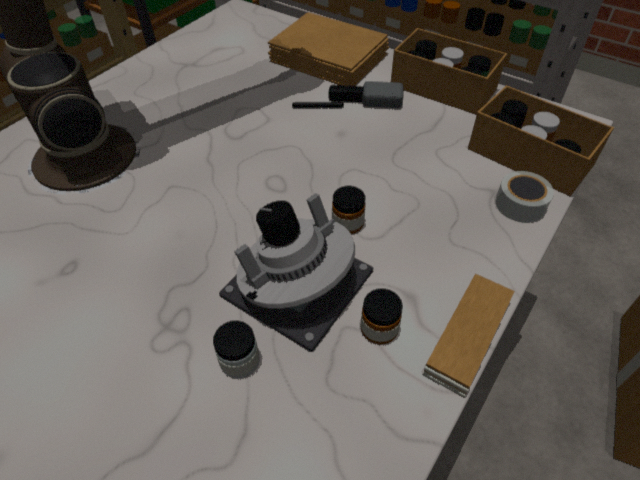

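View pics/top0.png

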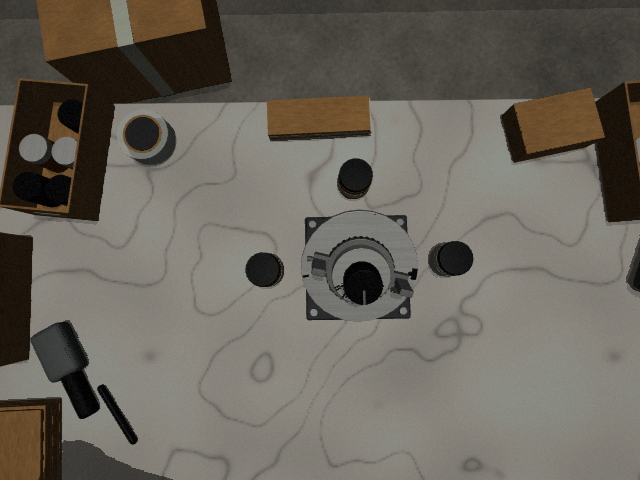

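Run:
```python
from h import *
a=cv2.imread('pics/top0.png')[202:327,295:425]; b=cv2.imread('pics/scene0.png')[185:355,210:380]
f=lambda i,s:cv2.resize(cv2.convertScaleAbs(i,alpha=1.5,beta=15),None,fx=s,fy=s,interpolation=cv2.INTER_CUBIC)
cv2.imwrite('pics/top1.png',f(a,4.8)); cv2.imwrite('pics/scene1.png',f(b,3.5))
```

```text
(no output)
```

View pics/top1.png

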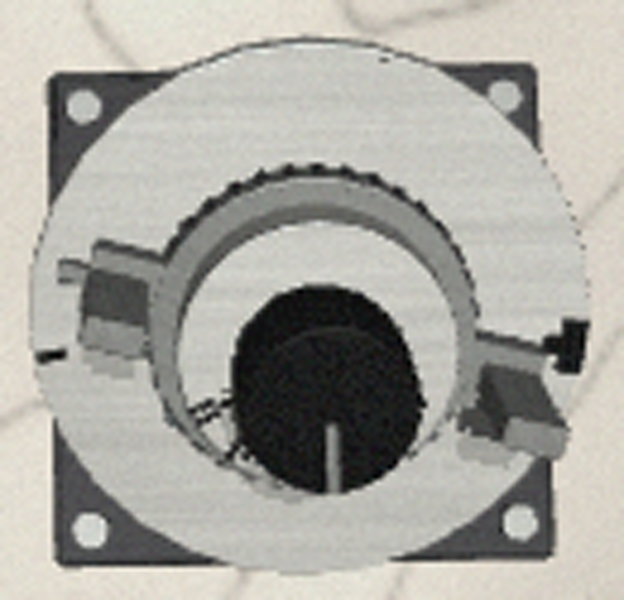

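View pics/scene1.png

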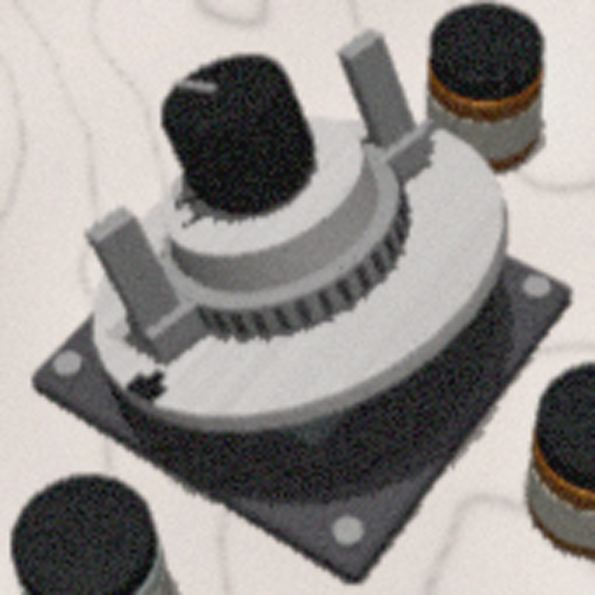

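```bash
cat >> h.py <<'E'
def head(q):  # x,y,yaw,dx -> R (head axes), origin
    Rz=R.from_euler('z',q[2]).as_matrix()
    Rh=Rz@R.from_euler('y',-0.35).as_matrix()
    return Rh, np.array([q[0],q[1],0])+Rz@[q[3],0,.062]
def ring(q,r,h,ph):
    Rh,o=head(q); ph=np.atleast_1d(ph); return o+np.c_[r*np.cos(ph),r*np.sin(ph),0*ph+h]@Rh.T
def inhead(q,c,u,v,h):
    Rh,o=head(q); a,d=ray(c,u,v); a=Rh.T@(a-o); d=Rh.T@d; p=a+d*(h-a[2])/d[2]
    return np.hypot(p[0],p[1]),np.arctan2(p[1],p[0])
TC=lambda u,v:((u+.5)/4.8-.5+295,(v+.5)/4.8-.5+202)
SC=lambda u,v:((u+.5)/3.5-.5+210,(v+.5)/3.5-.5+185)
E
cat > fit.py <<'E'
from h import *
from scipy.optimize import least_squares
t=cap('top'); s=cap('scene')
tc=[TC(*p) for p in[(50,75),(537,65),(58,565),(552,555)]]; cc=np.array([(.11,.1),(.11,-.1),(-.09,.1),(-.09,-.1)])
sc=[SC(*p) for p in[(35,382),(357,580),(570,295)]]; si=[2,3,1]
th=np.linspace(0,2*np.pi,721)
def res(q,full=False):
    Rz=R.from_euler('z',q[2]).as_matrix(); P=np.c_[cc,0*cc[:,0]+.014]@Rz.T+[q[0],q[1],0]
    r=[proj(t,P)-tc]
    # scene orientation of corners decided below
    r.append(proj(s,P[si])-sc)
    e=proj(t,ring(q,.105,.012,th)); L=TC(32,38);H=TC(585,572)
    r=[x.ravel() for x in r]+[np.r_[e.min(0)-L,e.max(0)-H]]
    e=proj(t,ring(q,.03,.112,th)); L=TC(240,325);H=TC(420,494); r.append(np.r_[e.min(0)-L,e.max(0)-H])
    return np.concatenate(r)
import itertools
best=None
for p in itertools.permutations(range(4),3):
    si=list(p); f=least_squares(res,[.5,0,0,0],loss='soft_l1')
    if best is None or f.cost<best[0].cost: best=(f,p)
f,si=best; q=f.x; np.save('q.npy',q)
print('q',q.round(4),si,'res',res(q).round(1))
Rh,o=head(q); print('axis',Rh[:,2].round(3),'grip',(o+Rh[:,2]*.096).round(4))
for n,c,m,pts in[('top',t,TC,dict(open=(50,355,12),lock=(570,345,12),nose=(72,270,34),nose25=(72,270,16),Atop=(110,338,90),Btop=(537,440,90),sl=(331,490,112),sl0=(331,425,112),m6=(195,412,58),m5=(232,452,58))),
 ('scene',s,SC,dict(lock=(148,385,12),Btop=(110,222,90),Atop=(362,42,90),sl=(180,85,112)))]:
    for k,(u,v,h) in pts.items(): r,a=inhead(q,c,*m(u,v),h/1e3); print(n,k,round(r*1e3,1),round(a,3))
E
python3 fit.py
```

```text
Traceback (most recent call last):
  File "fit.py", line 22, in <module>
    print('q',q.round(4),si,'res',res(q).round(1))
                                  ~~~^^^
  File "fit.py", line 11, in res
    r.append(proj(s,P[si])-sc)
                    ~^^^^
IndexError: too many indices for array: array is 2-dimensional, but 3 were indexed
```

```bash
sed -i 's/^f,si=best/f,si=best[0],list(best[1])/' fit.py; python3 fit.py
```

```text
q [ 0.6011 -0.011   0.0123  0.0101] [3, 1, 0] res [-0.1 -1.2  0.8 -0.9 -0.6  0.1  1.3  0.8 -1.6 -2.2  0.6 -1.1  2.8 -2.8
 -0.4  0.1  1.5  0.4  0.1 -0.6  0.8  0.1]
axis [-0.343 -0.004  0.939] grip [ 0.5783 -0.0112  0.1522]
top open 99.0 1.714
top lock 98.2 -1.707
top nose 91.5 1.286
top nose25 90.9 1.345
top Atop 75.3 1.324
top Btop 74.3 -1.85
top sl 28.5 3.132
top sl0 5.5 3.077
top m6 48.8 2.005
top m5 47.6 2.426
scene lock 98.2 -1.726
scene Btop 74.9 -1.84
scene Atop 73.2 1.303
scene sl 26.8 -3.06
```

Run:
```python
from h import *
q=np.load('q.npy')
out=[]
for n,(y0,y1,x0,x1) in dict(top=(255,311,325,398),scene=(195,260,245,320)).items():
    cs=[cap(n) for _ in range(6)]; c=cs[0]; im=np.mean([k['pixels'] for k in cs],0)[...,::-1]
    cv2.imwrite(f'pics/avg_{n}.png',im.astype(np.uint8))
    S=8 if n=='top' else 8
    a=cv2.resize(np.clip(im[y0:y1,x0:x1]*1.4+10,0,255).astype(np.uint8),None,fx=5.3,fy=5.3,interpolation=cv2.INTER_CUBIC); b=a.copy()
    for k in range(1,7):
        for r,h,col in((.045,.058,(0,0,255)),(.028,.112,(0,255,0))):
            u,v=proj(c,ring(q,r,h,-2.017-.45*(k-1)))[0]; p=(int((u-x0+.5)*5.3),int((v-y0+.5)*5.3)); cv2.circle(b,p,3,col,-1); cv2.putText(b,str(k),p,0,.4,col)
    row=np.hstack([a,b]); row=cv2.copyMakeBorder(row,0,max(0,300-row.shape[0]),0,max(0,800-row.shape[1]),cv2.BORDER_CONSTANT)[:345,:800]; out.append(row)
i=np.vstack(out); i=i[:600]; cv2.imwrite('pics/hub.png',i); print(i.shape)
```

```text
(600, 800, 3)
```

View pics/hub.png

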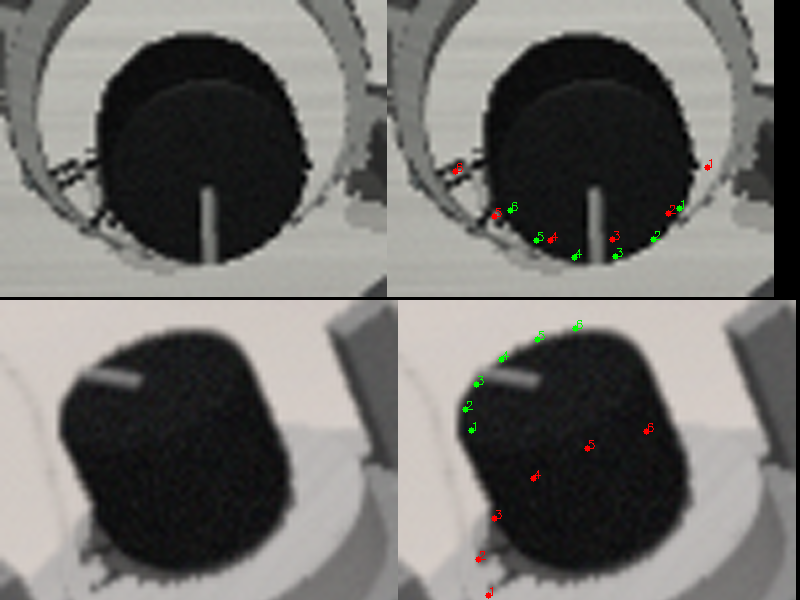

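Run:
```python
from h import *
q=np.load('q.npy'); out=[]
for n in('top','scene'):
    c=cap(n); im=cv2.imread(f'pics/avg_{n}.png')
    ph=np.linspace(5.0,1.2,790); r=np.linspace(.056,.026,240)
    P,Rr=np.meshgrid(ph,r); Rh,o=head(q)
    W=o+np.c_[(Rr*np.cos(P)).ravel(),(Rr*np.sin(P)).ravel(),np.full(P.size,.058)]@Rh.T
    uv=proj(c,W).reshape(240,790,2).astype(np.float32)
    a=cv2.remap(im,uv[...,0],uv[...,1],cv2.INTER_CUBIC); a=cv2.convertScaleAbs(a,alpha=1.5)
    for k in range(12,51,2):
        x=int((5-k/10)/3.8*790); cv2.line(a,(x,0),(x,8),(0,0,255),1); cv2.putText(a,str(k/10),(x,20),0,.35,(0,0,255))
    out.append(a)
cv2.imwrite('pics/polar.png',np.vstack(out))
```

```text
(no output)
```

View pics/polar.png

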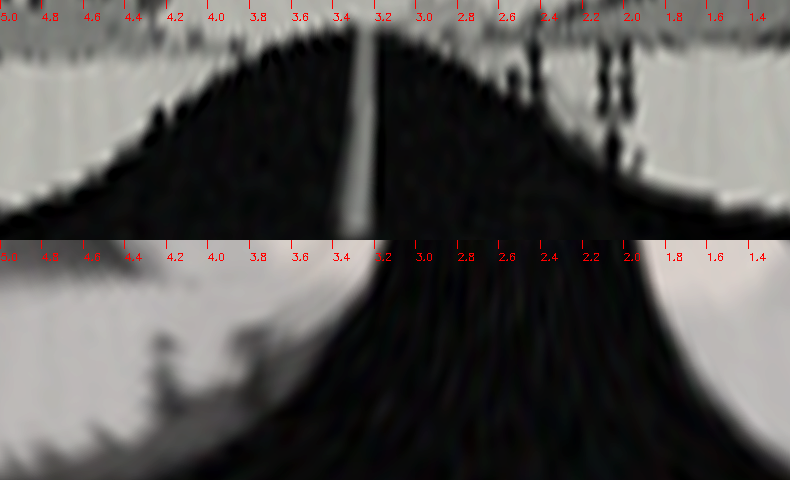

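Run:
```python
from h import *
q=np.load('q.npy'); s=cap('scene'); t=cap('top')
f=lambda u,v:(u/5.3-.5+245,(v-300)/5.3-.5+195); g=lambda u,v:(u/5.3-.5+325,v/5.3-.5+255)
for h in(.06,.064,.068):
    print(h,[np.round(inhead(q,s,*f(*p),h),3).tolist() for p in[(95,515),(85,550),(112,540)]])
print([np.round(inhead(q,s,*f(*p),.112),4).tolist() for p in[(140,381),(85,374)]],[np.round(inhead(q,t,*g(*p),.112),4).tolist() for p in[(207,188),(210,262)]])
for P in(ring(q,.0,.112,0),): print(proj(t,P),proj(s,P))
ss=ctrl.sense(); print(ss['clock'])
Rh,o=head(q); print(Rh.round(4).tolist(),o)
```

```text
0.06 [[0.044, -2.901], [0.043, -2.503], [0.034, -2.551]]
0.064 [[0.04, -2.789], [0.041, -2.365], [0.032, -2.377]]
0.068 [[0.037, -2.654], [0.04, -2.218], [0.031, -2.189]]
[[0.0066, 3.1192], [0.0287, -3.0933]] [[0.0052, 3.0719], [0.0289, -3.1203]]
[[363.80018973 286.84964927]] [[273.8599307  210.42171038]]
1.6
[[0.9393, -0.0123, -0.3429], [0.0115, 0.9999, -0.0042], [0.3429, 0.0, 0.9394]] [ 0.61122689 -0.010828    0.062     ]
```

```bash
cat >> h.py <<'E'
def to(x,y,z,phi=None):
    s=ctrl.sense(); M=R.from_rotvec(s['ee_rot']).as_matrix(); d=M.T@(np.array([x,y,z])-s['position'])
    ph=np.arctan2(M[1,1],M[0,1]); print('t',round(s['clock'],2),'pos',s['position'].round(4),'phi_y',round(ph,3),'F',s['force'].round(1),'w',round(s['width'],4),'gf',round(s['grasp_force'],1),'q6',round(s['joint_positions'][5],2))
    print('shift',d.round(4), 'turn',None if phi is None else round(ph-phi,3))
E
python3 -m crank '[[0.08,-0.033,-0.02,0,-0.116],[0.08,-0.066,-0.04,0,-0.232],[0.08,-0.1,-0.061,0,-0.348],[0.08,-0.133,-0.081,0,-0.464],[0.08,-0.166,-0.102,0,-0.58]]' 40
python3 -c "
from h import *
to(.578,-.011,.231,1.81)"
```

```text
clock: 2.02
position: [0.2956, 0.3467, 0.2314]
ee_rot: [-0.341, 3.123, 0.0]
force: [0.8, 0.9, 0.1]
width: 0.0799
grasp_force: 0.0
t 2.02 pos [0.2956 0.3467 0.2314] phi_y 1.788 F [0.8 0.9 0.1] w 0.0799 gf 0.0 q6 0.65
shift [-1.986e-01 -4.102e-01  4.000e-04] turn -0.022
```

```bash
python3 -m crank '[[0.08,-0.018,-0.037,0,0],[0.08,-0.036,-0.074,0,0],[0.08,-0.054,-0.111,0,0],[0.08,-0.072,-0.148,0,0],[0.08,-0.09,-0.185,0,0]]' >/dev/null
python3 -m crank '[[0.08,-0.018,-0.037,0,0],[0.08,-0.036,-0.074,0,0],[0.08,-0.054,-0.111,0,0],[0.08,-0.072,-0.148,0,0],[0.08,-0.09,-0.185,0,0]]'
python3 -c "
from h import *
to(.578,-.011,.231,1.81)"
```

```text
clock: 2.85
position: [0.5495, 0.0221, 0.2315]
ee_rot: [-0.331, 3.124, 0.0]
force: [1.0, 0.5, -0.4]
width: 0.0802
grasp_force: 0.0
t 2.85 pos [0.5495 0.0221 0.2315] phi_y 1.782 F [ 1.   0.5 -0.4] w 0.0802 gf 0.0 q6 -0.17
shift [-0.021  -0.0383  0.0005] turn -0.028
```

```bash
python3 -m crank '[[0.08,-0.021,-0.038,0,0],[0.08,-0.021,-0.038,0,0],[0.08,-0.021,-0.038,0.03,0],[0.08,-0.021,-0.038,0.06,0],[0.08,-0.021,-0.038,0.08,0]]'
python3 -c "
from h import *
to(.578,-.011,.13,1.81)
c=cap('top');cv2.imwrite('pics/g.png',cv2.resize(c['pixels'][200:330,290:430,::-1],None,fx=4,fy=4))"
```

```text
clock: 3.27
position: [0.5764, -0.009, 0.1488]
ee_rot: [0.33, -3.122, -0.0]
force: [0.1, -0.7, -0.0]
width: 0.0798
grasp_force: 0.0
t 3.27 pos [ 0.5764 -0.009   0.1488] phi_y 1.781 F [ 0.1 -0.7 -0. ] w 0.0798 gf 0.0 q6 -0.23
shift [-0.0011 -0.0023  0.0188] turn -0.029
```

View pics/g.png

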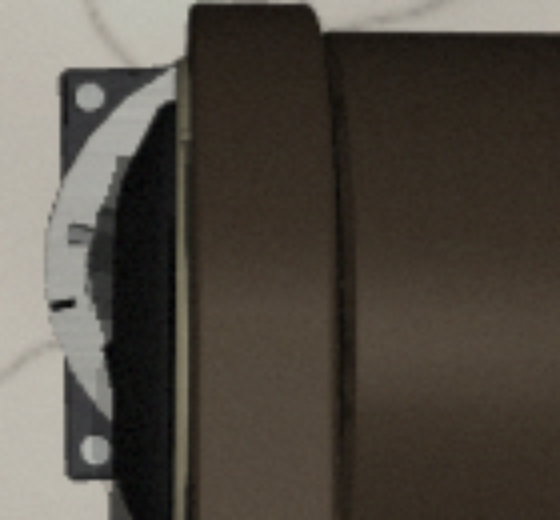

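The top view is mostly covered by the arm. Wing A and the open mark stay visible at the left (crop about (95,235) and (62,304)), undisturbed, and the force is about zero. I'll descend and grip.

```bash
python3 -m crank '[[0.08,-0.001,-0.002,0.018,0],[0.055,-0.001,-0.002,0.018,0],[0.055,-0.001,-0.002,0.018,0],[0.05,-0.001,-0.002,0.018,0],[0.05,-0.001,-0.002,0.018,0]]' 30
python3 -m crank '[[0.05,0,0,0,0],[0.05,0,0,0,0.06],[0.05,0,0,0,0.12],[0.05,0,0,0,0.18],[0.05,0,0,0,0.18]]' 
python3 -c "
from h import *
to(.578,-.011,.13,1.81);print(ctrl.sense()['ft_torque'])"
```

```text
clock: 3.73
position: [0.5777, -0.0108, 0.1334]
ee_rot: [0.331, -3.122, 0.002]
force: [-2.5, -1.7, -7.5]
width: 0.0603
grasp_force: 35.9
clock: 4.15
position: [0.578, -0.0111, 0.1335]
ee_rot: [0.045, -3.14, 0.001]
force: [-1.9, -7.0, -6.7]
width: 0.0588
grasp_force: 35.4
t 4.15 pos [ 0.578  -0.0111  0.1335] phi_y 1.599 F [-1.9 -7.  -6.7] w 0.0588 gf 35.4 q6 -0.05
shift [-0.      0.0001  0.0035] turn -0.211
[-0.60662538  0.48720082  0.064965  ]
```

```bash
python3 -m crank '[[0.05,0,0,0,0.05],[0.05,0,0,0,0.10],[0.05,0,0,0,0.10],[0.05,0,0,0,0.10]]' 
python3 -m crank '[[0.08,0,0,0,0],[0.08,0,0,0,0],[0.08,0,0,-0.02,0],[0.08,0,0,-0.05,0],[0.08,0,0,-0.085,0]]' 
python3 -m crank '[[0.08,0.04,0,0,0],[0.08,0.08,0,0,0],[0.08,0.12,0,0,0],[0.08,0.16,0,0,0],[0.08,0.18,0,0,0]]'
cat > look.py <<'E'
from h import *
q=np.load('q.npy'); out=[]; import sys
for n,(y0,y1,x0,x1) in dict(top=(202,327,295,425),scene=(185,310,210,340)).items():
    cs=[cap(n) for _ in range(4)]; im=np.mean([k['pixels'] for k in cs],0)[...,::-1]; c=cs[0]
    cv2.imwrite(f'pics/avg_{n}.png',im.astype(np.uint8))
    a=cv2.resize(np.clip(im[y0:y1,x0:x1]*1.4+10,0,255).astype(np.uint8),None,fx=3,fy=3,interpolation=cv2.INTER_CUBIC)
    for k in range(1,7):
        u,v=proj(c,ring(q,.028,.112,-2.017-.45*(k-1)))[0]; cv2.circle(a,(int((u-x0+.5)*3),int((v-y0+.5)*3)),1,(0,255,0) if k!=4 else (0,0,255),-1)
    out.append(a)
cv2.imwrite(sys.argv[1],np.hstack(out))
E
python3 look.py pics/l1.png; python3 -c "
from h import *
to(.578,-.011,.13,1.81)"
```

```text
clock: 4.48
position: [0.5784, -0.011, 0.133]
ee_rot: [-0.107, -3.139, -0.001]
force: [-0.4, -10.7, -9.4]
width: 0.0589
grasp_force: 42.8
clock: 4.9
position: [0.5782, -0.0097, 0.2192]
ee_rot: [-0.107, -3.139, -0.002]
force: [0.2, -0.5, 0.3]
width: 0.0802
grasp_force: 0.0
clock: 5.32
position: [0.3959, 0.0027, 0.22]
ee_rot: [0.106, 3.137, 0.002]
force: [-0.4, -0.3, -0.3]
width: 0.0803
grasp_force: 0.0
t 5.72 pos [0.4    0.002  0.2184] phi_y 1.502 F [ 0.3  0.1 -1.5] w 0.0801 gf 0.0 q6 0.07
shift [-0.1784 -0.0008  0.0885] turn -0.308
```

View pics/l1.png

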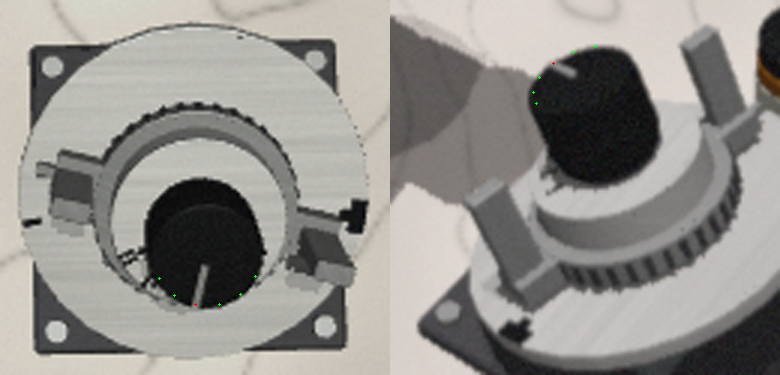

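Top (tip about (200,304), root (206,266)) and scene (tip about (555,64)) both show the sleeve line at the predicted mark 4 (red dot). The collar is unmoved and the jars are in place. Next I measure the angle and plan the collar push.

Run:
```python
from h import *
q=np.load('q.npy')
from h import ctrl
t=cap('top'); s=cap('scene')
f=lambda u,v:(u/3-.5+295,v/3-.5+202); g=lambda u,v:((u-390)/3-.5+210,v/3-.5+185)
for c,m,ps in((t,f,[(205.5,267),(199,306)]),(s,g,[(574,74),(554,64)])):
    w=[]
    for p in ps: r,a=inhead(q,c,*m(*p),.112); w.append(r*np.array([np.cos(a),np.sin(a)]))
    d=w[1]-w[0]; ph=np.arctan2(d[1],d[0])%(2*np.pi); print('line v',4.266-ph,'tip',4.266-np.arctan2(w[1][1],w[1][0])%(2*np.pi))
for l in('top',):
    for k in ctrl.cut_out('top','jar_left'): b=k['box']; print(k['confidence'],onz(t,(b[0]+b[2])/2,(b[1]+b[3])/2,.04))
# positions of points at wing radius, 75 up
for v in np.arange(.4,3.41,.25):
    A=ring(q,.074,.075,1.705-v)[0]; B=ring(q,.074,.075,1.705-v-np.pi)[0]; print(round(v,2),A.round(3),B.round(3))
```

```text
line v 1.2768060808152257 tip 1.2873137512433672
line v 1.360646712104455 tip 1.3449285918579608
0.91 [0.60580835 0.16772664 0.04      ]
0.44 [ 0.77774692 -0.00133709  0.04      ]
0.4 [0.603 0.06  0.139] [ 0.568 -0.083  0.126]
0.65 [0.619 0.054 0.145] [ 0.552 -0.076  0.12 ]
0.9 [0.633 0.043 0.15 ] [ 0.538 -0.065  0.115]
1.15 [0.644 0.029 0.154] [ 0.527 -0.051  0.111]
1.4 [0.652 0.012 0.157] [ 0.519 -0.034  0.108]
1.65 [ 0.655 -0.006  0.158] [ 0.516 -0.016  0.107]
1.9 [ 0.654 -0.025  0.157] [0.517 0.002 0.108]
2.15 [ 0.649 -0.042  0.155] [0.522 0.02  0.11 ]
2.4 [ 0.639 -0.058  0.152] [0.532 0.036 0.113]
2.65 [ 0.627 -0.071  0.147] [0.544 0.048 0.118]
2.9 [ 0.612 -0.08   0.142] [0.559 0.057 0.123]
3.15 [ 0.595 -0.084  0.136] [0.576 0.062 0.129]
3.4 [ 0.578 -0.085  0.129] [0.593 0.062 0.136]
```

```bash
cat > plan.py <<'E'
from h import *
import sys
q=np.load('q.npy')
for v in map(float,sys.argv[1].split(',')):
    p=ring(q,.074,.070,1.705-v)[0]; s=ctrl.sense(); M=R.from_rotvec(s['ee_rot']).as_matrix(); print(v,p.round(4),'shift',(M.T@(p-s['position'])).round(4))
E
python3 -c "
from h import *
to(.578,-.011,.13,1.5708)"; python3 plan.py -.05
```

```text
t 5.87 pos [0.3995 0.0019 0.218 ] phi_y 1.502 F [-0.6  0.   0.2] w 0.0802 gf 0.0 q6 0.07
shift [-0.1791 -0.0007  0.0879] turn -0.069
-0.05 [0.5736 0.0615 0.1231] shift [-0.1697  0.0713  0.0948]
```

```bash
python3 -m crank '[[0,-0.034,0.014,0,-0.07],[0,-0.068,0.028,0,-0.07],[0,-0.102,0.042,0,-0.07],[0,-0.136,0.057,0,-0.07],[0,-0.17,0.071,0,-0.07]]' >/dev/null
python3 -m crank '[[0,0,0,0.0,0],[0,0,0,0.03,0],[0,0,0,0.06,0],[0,0,0,0.085,0],[0,0,0,0.092,0]]'
python3 plan.py " -.05,.1,.25,.4,.55,.7"
```

```text
clock: 6.7
position: [0.5712, 0.0609, 0.1213]
ee_rot: [0.002, -3.134, 0.001]
force: [0.5, 0.2, -0.9]
width: -0.0001
grasp_force: 0.0
-0.05 [0.5736 0.0615 0.1231] shift [-0.0024  0.0006 -0.0018]
0.1 [0.5839 0.0628 0.1269] shift [-0.0128  0.0019 -0.0056]
0.25 [0.5944 0.0625 0.1307] shift [-0.0231  0.0015 -0.0095]
0.4 [0.6046 0.0605 0.1344] shift [-0.0334 -0.0005 -0.0133]
0.55 [0.6145 0.0569 0.138 ] shift [-0.0432 -0.0041 -0.017 ]
0.7 [0.6237 0.0518 0.1414] shift [-0.0524 -0.0092 -0.0204]
```

```bash
python3 -m crank '[[0,-0.013,0.002,-0.0055,0],[0,-0.023,0.0015,-0.0095,0],[0,-0.033,-0.0005,-0.013,0],[0,-0.043,-0.004,-0.017,0],[0,-0.052,-0.009,-0.02,0]]'
python3 plan.py " .7,.85,1,1.15,1.3,1.45"
```

```text
clock: 7.12
position: [0.6256, 0.0524, 0.147]
ee_rot: [0.003, -3.141, -0.001]
force: [-1.6, 0.7, -0.2]
width: -0.0003
grasp_force: 0.8
0.7 [0.6237 0.0518 0.1414] shift [ 0.0018 -0.0006  0.0057]
0.85 [0.6322 0.0453 0.1444] shift [-0.0066 -0.0071  0.0026]
1.0 [0.6396 0.0375 0.1471] shift [-0.014  -0.0149 -0.0001]
1.15 [0.6458 0.0286 0.1493] shift [-0.0202 -0.0238 -0.0023]
1.3 [0.6508 0.0188 0.1511] shift [-0.0251 -0.0336 -0.0041]
1.45 [0.6543 0.0084 0.1523] shift [-0.0286 -0.0441 -0.0053]
```

```bash
python3 -m crank '[[0,-0.0065,-0.007,0.003,0],[0,-0.014,-0.015,0.001,0],[0,-0.02,-0.024,-0.002,0],[0,-0.025,-0.0335,-0.004,0],[0,-0.0285,-0.044,-0.005,0]]'
python3 plan.py "1.45,1.6,1.75,1.9,2.05,2.2"
```

```text
clock: 7.53
position: [0.6545, 0.0073, 0.1516]
ee_rot: [-0.002, 3.141, 0.0]
force: [-1.2, 0.5, -1.4]
width: 0.0003
grasp_force: 0.8
1.45 [0.6543 0.0084 0.1523] shift [ 0.0002  0.001  -0.0007]
1.6 [ 0.6563 -0.0025  0.153 ] shift [-0.0017 -0.0098 -0.0014]
1.75 [ 0.6567 -0.0136  0.1531] shift [-0.0022 -0.0209 -0.0015]
1.9 [ 0.6556 -0.0246  0.1526] shift [-0.001 -0.032 -0.001]
2.05 [ 0.6529 -0.0353  0.1516] shift [ 0.0016 -0.0427 -0.    ]
2.2 [ 0.6488 -0.0455  0.1501] shift [ 0.0058 -0.0528  0.0015]
```

```bash
python3 -m crank '[[0,-0.002,-0.01,-0.001,0],[0,-0.002,-0.021,-0.001,0],[0,-0.001,-0.032,-0.001,0],[0,0.0015,-0.0425,0,0],[0,0.006,-0.053,0.0015,0]]'
python3 plan.py "2.2,2.32,2.44,2.56,2.68,2.8"
```

```text
clock: 7.95
position: [0.6479, -0.0459, 0.1498]
ee_rot: [-0.002, 3.141, 0.0]
force: [-0.3, 2.1, -0.2]
width: 0.0
grasp_force: 0.8
2.2 [ 0.6488 -0.0455  0.1501] shift [-0.0009  0.0004 -0.0003]
2.32 [ 0.6445 -0.0531  0.1485] shift [ 0.0034 -0.0072  0.0013]
2.44 [ 0.6394 -0.0601  0.1466] shift [ 0.0085 -0.0142  0.0032]
2.56 [ 0.6335 -0.0664  0.1444] shift [ 0.0144 -0.0205  0.0054]
2.68 [ 0.627  -0.0719  0.142 ] shift [ 0.021  -0.026   0.0078]
2.8 [ 0.6199 -0.0765  0.1394] shift [ 0.0281 -0.0306  0.0104]
```

Force +2 N in y shows the finger is pushing the wing.

```bash
python3 -m crank '[[0,0.0035,-0.007,0.001,0],[0,0.0085,-0.014,0.003,0],[0,0.0145,-0.0205,0.0055,0],[0,0.021,-0.026,0.008,0],[0,0.028,-0.0305,0.0105,0]]'
python3 plan.py "2.8,2.86,2.92,2.98,3.04,3.1,3.15,3.2"
python3 look.py pics/l2.png
```

```text
clock: 8.37
position: [0.6209, -0.0749, 0.1397]
ee_rot: [-0.003, 3.138, 0.004]
force: [13.9, 12.1, 3.3]
width: 0.0
grasp_force: 8.8
2.8 [ 0.6199 -0.0765  0.1394] shift [ 0.001  -0.0016  0.0003]
2.86 [ 0.6161 -0.0785  0.138 ] shift [ 0.0047 -0.0035  0.0017]
2.92 [ 0.6123 -0.0802  0.1366] shift [ 0.0086 -0.0052  0.003 ]
2.98 [ 0.6084 -0.0817  0.1352] shift [ 0.0125 -0.0067  0.0045]
3.04 [ 0.6043 -0.0829  0.1337] shift [ 0.0165 -0.0079  0.0059]
3.1 [ 0.6003 -0.0838  0.1322] shift [ 0.0206 -0.0089  0.0074]
3.15 [ 0.5968 -0.0844  0.1309] shift [ 0.0241 -0.0095  0.0086]
3.2 [ 0.5934 -0.0848  0.1297] shift [ 0.0275 -0.0099  0.0099]
```

View pics/l2.png

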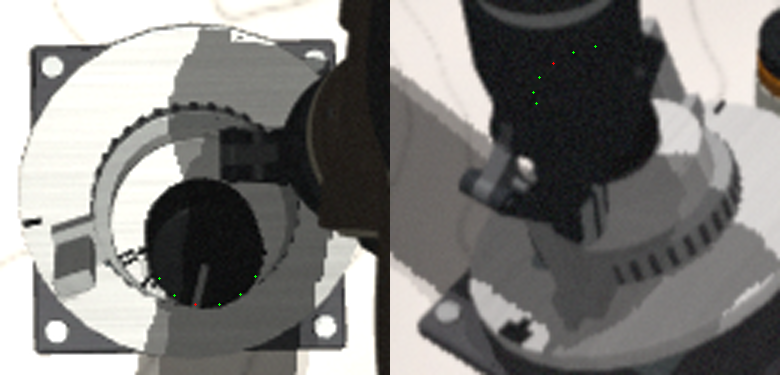

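Wing B has come round to the left (75,258), so the collar is at about 2.95, where the ball starts. The sleeve line is still at the red mark 4 (200,300). I'll push on over the snap.

```bash
python3 -m crank '[[0,0.0045,-0.002,0.0015,0],[0,0.0085,-0.0035,0.003,0],[0,0.0125,-0.005,0.0045,0],[0,0.0165,-0.006,0.006,0]]'
python3 plan.py "3.04,3.1,3.15,3.2,3.25"
```

```text
clock: 9.1
position: [0.6058, -0.08, 0.1342]
ee_rot: [-0.004, 3.136, 0.004]
force: [7.3, 4.7, -0.0]
width: -0.0002
grasp_force: 3.5
3.04 [ 0.6043 -0.0829  0.1337] shift [ 0.0014 -0.0028  0.0005]
3.1 [ 0.6003 -0.0838  0.1322] shift [ 0.0055 -0.0038  0.002 ]
3.15 [ 0.5968 -0.0844  0.1309] shift [ 0.0089 -0.0044  0.0032]
3.2 [ 0.5934 -0.0848  0.1297] shift [ 0.0124 -0.0048  0.0045]
3.25 [ 0.5899 -0.0851  0.1284] shift [ 0.0159 -0.005   0.0057]
```

```bash
python3 -m crank '[[0,0.003,-0.001,0.001,0],[0,0.006,-0.002,0.002,0],[0,0.009,-0.003,0.003,0],[0,0.009,-0.003,0.003,0]]'
python3 plan.py "3.15"
```

```text
clock: 9.43
position: [0.5934, -0.0848, 0.1301]
ee_rot: [0.002, -3.14, 0.002]
force: [0.4, 0.0, -0.5]
width: -0.0002
grasp_force: 0.0
3.15 [ 0.5968 -0.0844  0.1309] shift [-0.0034  0.0004 -0.0008]
```

The force has dropped to zero, so it has snapped. I'll retreat straight up and back, then verify.

```bash
python3 -m crank '[[0,-0.003,0,-0.01,0],[0,-0.003,0,-0.05,0],[0,-0.003,0,-0.09,0],[0,-0.003,0,-0.11,0]]'
python3 -m crank '[[0,0.04,0,0,0],[0,0.08,0,0,0],[0,0.12,0,0,0],[0,0.16,0,0,0],[0,0.2,0,0,0]]'
python3 -m crank '[[0,0.04,0,0,0],[0,0.04,0,0,0]]'
python3 look.py pics/l3.png
python3 -c "
from h import *
t=cap('top')
for k in ctrl.cut_out('top','jar_left'): b=k['box']; print(round(k['confidence'],2),b,onz(t,(b[0]+b[2])/2,(b[1]+b[3])/2,.04).round(3))"
```

```text
clock: 9.77
position: [0.5973, -0.085, 0.2444]
ee_rot: [-0.002, 3.139, -0.003]
force: [0.3, -0.5, 1.4]
width: -0.0001
grasp_force: 0.0
clock: 10.18
position: [0.3947, -0.0849, 0.2396]
ee_rot: [0.002, -3.139, 0.002]
force: [-0.3, -0.8, 0.6]
width: 0.0001
grasp_force: 0.0
clock: 10.35
position: [0.3505, -0.0845, 0.2406]
ee_rot: [-0.0, -3.138, 0.002]
force: [0.1, -0.2, -0.2]
width: 0.0002
grasp_force: 0.0
0.58 [246.9, 252.6, 282.1, 283.7] [0.607 0.165 0.04 ]
0.22 [313.4, 237.6, 414.3, 298.4] [ 0.607 -0.022  0.04 ]
```

View pics/l3.png

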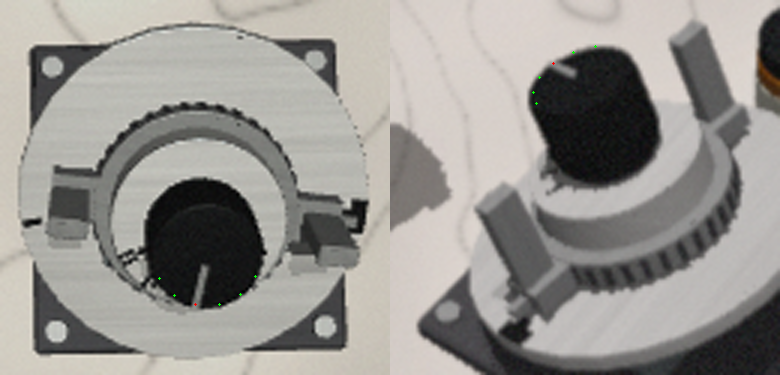

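The nose of wing A sits on the locked mark (top about (345,212), scene about (515,310)), and the sleeve line is at 4. I'll check the number and hand in.

Run:
```python
from h import *
q=np.load('q.npy'); t=cap('top'); s=cap('scene')
f=lambda u,v:(u/3-.5+295,v/3-.5+202); g=lambda u,v:((u-390)/3-.5+210,v/3-.5+185)
r,a=inhead(q,t,*f(333,257),.09); print('A',r,1.705-a)
r,a=inhead(q,t,*f(67,229),.09); print('B',r,1.705-a+np.pi)
r,a=inhead(q,s,*g(493,197),.09); print('A',r,1.705-a)
```

```text
A 0.07023262766079401 3.4167667607569174
B 0.07480064386714931 3.3895062535438067
A 0.07558234180672614 3.4261404869578778
```

```bash
python3 -c "
from station import ctrl
print(ctrl.finish_job())"
```

```text
the job is handed in; nothing more can be done
None
```

The job is handed in, with no verdict returned: by the last pictures the sleeve is clicked in at position 4 and the collar is home at the locked mark (about 3.4 rad). The arm is clear; I re-measured only the left jar (within 3 mm of its start), and nothing came near the other two.

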